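# Seat the tube platform on the touch mixer and hold it down to run

### The arm

A 7-joint arm with a two-finger parallel gripper is mounted at the origin on a cart in front of the work surface, level with it; the furniture and walls round the work are solid. World frame = base frame: x ahead of the robot, y to its left, z up, the work surface at z = 0. Lengths are in m, angles in rad, forces in N, time in s.
With the tool pointing down it reaches from about 0.425 to 0.8 m from the base axis. Payload 8.3 kg.
Tool frame: the origin (TCP) lies at the very end of the fingers, on their centre line; the grasp point (between the pads) lies 19 mm behind it; z points along the fingers, y is the line along which they close (so a half turn about z gives the same grasp; the last joint's range is limited). The gripper opens to 85 mm and grips with 20 to 120 N. Pads are 22 mm wide; open, the fingers measure 114 mm over their backs; the gripper's body (76 mm by 85 mm) begins 54 mm behind the grasp point. The pads swing forward as they close: fully open they stand 13 mm farther back than shut.
Start: joints at [-1.201, 0.383, 0.016, 1.37, -0.006, 1.388, -0.046], TCP at [0.262, 0.567, 0.21] pointing down, gripper open.
Joint ranges: [-2.95, 2.95], [-0.25, 2.06], [-1.52, 1.56], [0.18, 2.33], [-1.44, 4.58], [0.02, 2.06], [-3.01, 3.01]. Speed limits (rad/s): [2.39, 2.39, 3.01, 3.01, 3.14, 3.14, 3.14].

### API

Orientations are given as a unit quaternion [w, x, y, z].
In Python, from cell import manip gives the robot as it stands. The module is installed in compiled form; this text tells all that it offers.
- The arm moves only by the shell command python3 -m creep 'ROWS'. ROWS is JSON, a list of rows, each a list of 5 numbers: the opening, from -1 (shut) to 1 (fully open), then the shift along the tool's x, y, z in mm, then the turn about the tool's z in rad. In form: [[jaw, x, y, z, yaw], ...]. A call has exactly 10 rows; each row is the pose to reach, as a shift and turn from the pose commanded when the call began, along the tool's axes at that moment; what a row does not reach only later rows make up. A row lasts 1/12 s, in which the tool goes at most 41.7 mm and 7.16 degrees, less where a joint would pass 70% of its speed; a pose out of reach is approached as far as the arm can. A call with a gripper value outside its range is refused whole. The fingers move at their own pace and stop on an object; the grip force is fixed at half the most. Time passes only in rows, so rows that repeat a pose let the fingers close, or fill a call up. It gives the time, the measured TCP pose, the force, the opening and the grip force at its end, in the units of the state.
- manip.get_state(): the state, without advancing time (a new reading comes with each control period).
- manip.grab_frame(name): name is "scene" or "top" or "wrist"; returns (picture, depth): 420x560x3 uint8, blue, green, red; 420x560 float32, m along the optical axis (not along the pixel's ray), 0 where there is no reading.
- manip.get_calibration(name): a dict with "fx", "fy", "cx", "cy" (pixels), "world_from_camera" (4x4, takes a point from camera to world coordinates); the wrist camera has in their place "tool_from_camera" (4x4, takes a point from camera to tool coordinates, whose origin is the TCP and whose axes are the flange's). Camera axes: x right, y down, z forward; pixel columns grow to the right and rows downward; lengths in m; the calibration is good to about 2 mm. A picture is of the moment at which its call begins: read the wrist's pose just before it. get_calibration takes no time and is no camera call.
- manip.close_job(): hands the job in; it is judged then, once.
The state is a dict: "t": time; "q": joint angles; "qd": joint speeds; "joint_torque": joint torques, N m; "position": TCP position; "orientation": TCP orientation; "wrist_force": force on the tool from outside, world axes, zero at the start; "ft_torque": the same for the moment, N m; "grip_width": finger opening in m; "finger_force": force on a finger pad.
Only numpy, scipy, OpenCV 4.12 (cv2) and the standard library are available. Lean on these libraries where they do the work, as an engineer would, in place of code of your own. Each camera call takes 0.05 s, during which the arm holds its last target. There are 200 camera calls.

### The job

Pick up the blue tube platform by its white handle and, keeping hold of it, lower it lightly onto the top of the mixer's brass pin a little off centre so that it rests on the pin without going on; then slide it sideways until its bore finds the pin and it drops flat onto the black head. Then press the platform down firmly but without leaning hard on it until the mixer's sprung head is fully down, and finish like that: still holding the platform pressed down, not letting go, with the other things on the bench left alone.

Things in the scene. Friction and masses are not known exactly. Their poses are not given: they have to be found in the camera images.
- platform: Loose tube platform: blue disc 100 mm across, 16 mm thick, with a white upright bar handle in its middle and eight small caps round the edge standing 7 mm above it. Origin: centre of the underside, z up. 0.15 to 0.28 kg. Underside centre: blind bore 13 mm wide, 10 mm deep. Starts flat on the worktop; its turn about z does not matter on the mixer.
- platform_grip (a point): Middle of the white handle's grip, 42 mm above the platform's underside, on its axis. Axes as the platform's: the handle is 44 mm long along x, 18 mm wide along y (pinch it across y, from above) and reaches from 16 to 60 mm above the underside.
- platform_bore (a point): Mouth of the bore: centre of the platform's underside.
- mixer: The touch mixer, fixed to the worktop: a white box 130 mm (x) by 120 mm (y), 66 mm high, with a control panel on its -x face and a round black head 80 mm across on top. Origin: centre of its underside.
- pin_foot (a point): Foot of the brass locating pin, in the centre of the black head's flat top face, 80 mm above the worktop while the head is up; moves with the head. The pin is 10 mm thick and 8 mm tall, its top edge bevelled 1 mm, and is hidden once the platform is over it. The seated platform's underside lies at this height.
- pin_top (a point): Top of the pin, 8 mm above the head's face (88 mm above the worktop while the head is up).
- mixer_head (a joint): How far the sprung black head is pushed down, m: 0 up, 0.008 fully down at a hard stop; pressed by at least 0.006 the mixer runs. The spring takes about 4 N (the platform's weight included) before it begins to move and 12 N at the stop; it comes up again when let go.
- sample_cup_5: Bystander, to be left alone: a sample cup with a red lid, 39x39x74 mm. Origin: centre of its underside.
- petri_red: Bystander, to be left alone: a red agar dish, 90x90x15 mm. Origin: centre of its underside.
- petri_tan: Bystander, to be left alone: a tan agar dish, 90x90x15 mm. Origin: centre of its underside.
- timer: Bystander, to be left alone: a pale wedge-shaped bench timer, 62x68x22 mm. Origin: centre of its underside.
- amber_bottle: Bystander, to be left alone: an amber bottle with a white cap, 42x42x77 mm. Origin: centre of its underside.
- cup_b: Bystander, to be left alone: a second sample cup with a red lid, 39x39x74 mm. Origin: centre of its underside.
Things that resemble listed ones, but are neither listed nor needed, are in the scene too. Of the things that look like the platform, take the one that is nearest to the robot's base at the start.

How it is judged:
By the outcome, as a careful person would: the job done as asked, in the order asked, and still so for the second after the job is handed in, while the arm keeps its last pose, push and grip.
It also fails if it takes over 48 s, if anything falls off the work surface, if the arm or the gripper's body presses on something with over 40 N, if the wrist force passes 120 N, or if a joint passes its speed limit or range.

## Working session

There is one attempt and no reset: what is moved stays moved. The work goes in short steps, Python scripts to look and compute and a shell command to move; the robot and the scene stay as the last step left them, time stands still between calls to the robot, and variables do not carry over. Pictures are saved under pics/ and viewed, at most 10 in all, crops included, and the job is handed in when it is done.

```bash
mkdir -p pics; cat > h.py <<'E'
import numpy as np, cv2
from cell import manip
from scipy.spatial.transform import Rotation as R
def pose():
    s=manip.get_state(); q=s["orientation"]
    T=np.eye(4); T[:3,:3]=R.from_quat([q[1],q[2],q[3],q[0]]).as_matrix(); T[:3,3]=s["position"]; return T
def look(n):
    T=pose(); c=manip.get_calibration(n); im,d=manip.grab_frame(n)
    W=c["world_from_camera"] if n!="wrist" else T@np.array(c["tool_from_camera"])
    v,u=np.mgrid[:420,:560]
    P=np.stack([(u-c["cx"])/c["fx"]*d,(v-c["cy"])/c["fy"]*d,d,np.ones_like(d)],-1)@np.array(W).T
    return im,d,P[...,:3]
E
python3 - <<'E'
from h import *
s=manip.get_state(); print(s["t"],s["position"],s["orientation"],s["grip_width"]); print(pose())
a=[]
for n in("top","scene"):
    im,d,P=look(n); np.save(n+".npy",P); cv2.imwrite(f"pics/{n}0.png",im); a.append(im)
E
```

```text
0.0 [0.26189982 0.5668784  0.20937492] [-1.77107634e-04  2.14708086e-01  9.76677777e-01 -9.62558132e-04] 0.08561619235184036
[[-9.07800813e-01  4.19400891e-01 -7.59292209e-04  2.61899818e-01]
 [ 4.19401572e-01  9.07799023e-01 -1.80416539e-03  5.66878399e-01]
 [-6.73838461e-05 -1.95627116e-03 -9.99998084e-01  2.09374919e-01]
 [ 0.00000000e+00  0.00000000e+00  0.00000000e+00  1.00000000e+00]]
```

View pics/top0.png

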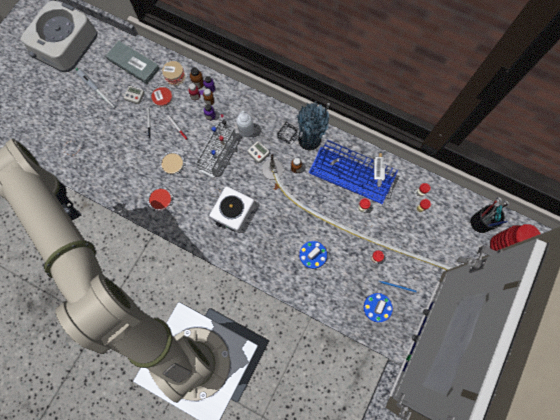

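View pics/scene0.png

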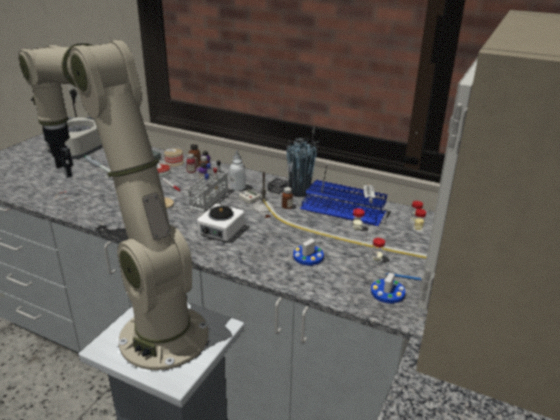

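The top view shows two platform lookalikes, at (313,254) and (378,307). The mixer is at (232,207), and the robot base is near (200,365).

```bash
python3 - <<'E'
from h import *
P=np.load("top.npy"); im=cv2.imread("pics/top0.png")
hsv=cv2.cvtColor(im,cv2.COLOR_BGR2HSV)
for (u,v) in((313,254),(378,307)):
    m=np.zeros((420,560),bool); m[v-20:v+21,u-20:u+21]=1
    b=m&(hsv[...,0]>100)&(hsv[...,0]<130)&(hsv[...,1]>150)
    h=m&(P[...,2]>.045)
    q=P[b]; c,r=cv2.minEnclosingCircle(q[:,:2].astype(np.float32))
    x=P[h]; mm=x.mean(0); w,V=np.linalg.eigh(np.cov(x[:,:2].T))
    print("disc",c,r,np.median(q[:,2]),"dist",np.hypot(*c),"handle",mm,x[:,2].max(),h.sum(),"axis",V[:,1],np.sqrt(w*12))
m=np.zeros((420,560),bool); m[180:235,203:260]=1
for lo,hi,n in((.06,.071,"box"),(.074,.084,"head"),(.085,.1,"pin")):
    x=P[m&(P[...,2]>lo)&(P[...,2]<hi)]
    if len(x): print(n,len(x),x.mean(0),x.min(0),x.max(0),cv2.minAreaRect(x[:,:2].astype(np.float32)))
v=(207,232);print(P[200:215:2,232,2])
cv2.imwrite("pics/crop.png",cv2.resize(im[180:340,200:420],None,fx=3.5,fy=3.5,interpolation=cv2.INTER_CUBIC))
E
```

```text
disc (0.3897559642791748, -0.1998935043811798) 0.1785327047109604 0.016346165827942905 dist 0.43802639736091037 handle [ 0.49771335 -0.18914232  0.17202338] 1.6530749156551092 71 axis [-0.99838471 -0.05681515] [0.02410306 0.27819685]
disc (0.353985995054245, -0.35383403301239014) 0.20431356132030487 0.016352193179153707 dist 0.5005043532401663 handle [ 0.43984756 -0.45125588  0.1773514 ] 1.6530749156551092 81 axis [-0.68869391  0.72505221] [0.03350093 0.33085052]
box 608 [0.52637741 0.14496893 0.06619103] [0.4625406  0.08617655 0.06007017] [0.59290383 0.20699167 0.07098445] ((0.5283359289169312, 0.14638608694076538), (0.13045518100261688, 0.1197713240981102), 0.9711536169052124)
head 311 [0.52684255 0.14615666 0.0795044 ] [0.4799645  0.09141756 0.07407285] [0.57710955 0.19797452 0.08399491] ((0.522869884967804, 0.14980506896972656), (0.10020843893289566, 0.10081262141466141), 76.12403869628906)
pin 63 [0.53207138 0.14771255 0.08719025] [0.4893177  0.11269898 0.08505721] [0.56709711 0.18363948 0.09278662] ((0.5288156270980835, 0.14573411643505096), (0.07061966508626938, 0.0749349445104599), 27.567411422729492)
[0.07758423 0.08705315 0.08054397 0.08737134 0.07678213 0.08525569
 0.08399491 0.07606532]
```

View pics/crop.png

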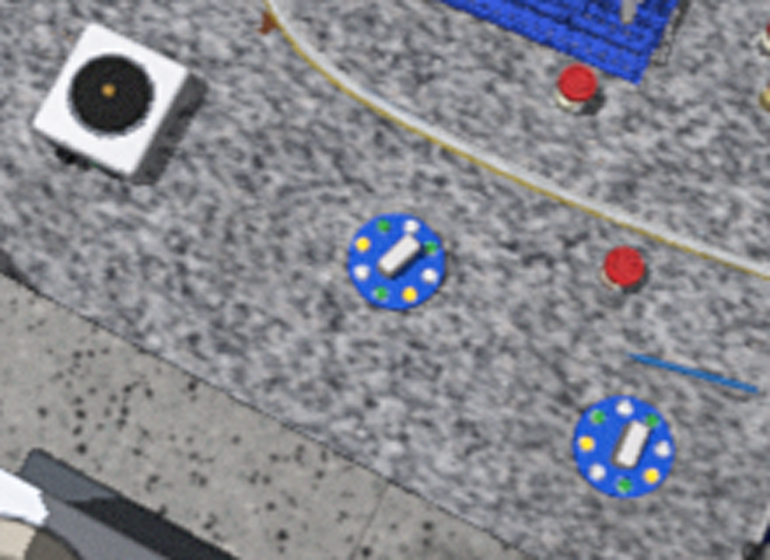

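The crop shows both platforms with their white handles, plus the mixer with its brass pin at about crop (108,90). Some depth outliers spoiled the fits, so I'll measure again with them filtered out.

```bash
python3 - <<'E'
from h import *
P=np.load("top.npy"); im=cv2.imread("pics/top0.png")
hsv=cv2.cvtColor(im,cv2.COLOR_BGR2HSV)
T=pose()
for (u,v) in((313,254),(378,307)):
    m=np.zeros((420,560),bool); m[v-18:v+19,u-18:u+19]=1
    b=m&(hsv[...,0]>100)&(hsv[...,0]<130)&(hsv[...,1]>150)&(abs(P[...,2]-.016)<.012)
    w=m&(hsv[...,1]<60)&(hsv[...,2]>150)&(P[...,2]>.04)&(P[...,2]<.075)
    q=P[b]; c,r=cv2.minEnclosingCircle(q[:,:2].astype(np.float32)); x=P[w]
    e,V=np.linalg.eigh(np.cov(x[:,:2].T))
    a=T[:3,:3].T@np.r_[V[:,1],0]
    print("disc",np.array(c),r,"dist",np.hypot(*c),"handle",x.mean(0),w.sum(),"axis",V[:,1],np.sqrt(e*12),"axis in tool deg",np.degrees(np.arctan2(a[1],a[0])), "shift mm",T[:3,:3].T@(np.r_[c,.2]-T[:3,3])*1e3)
E
```

```text
disc [ 0.51985812 -0.18764542] 0.04967852681875229 dist 0.5526873172828969 handle [ 0.51952456 -0.18695182  0.05984661] 60 axis [-0.92576502  0.37809936] [0.01676218 0.04490561] axis in tool deg -2.580163171438063 shift mm [-550.63269402 -576.82634011   10.49571596]
disc [ 0.45743141 -0.47082892] 0.04940253496170044 dist 0.6564475329166323 handle [ 0.45735621 -0.47021174  0.05973148] 66 axis [-0.99996192  0.00872679] [0.01772033 0.04318446] axis in tool deg -24.296121194910025 shift mm [-612.72609483 -860.08267074   10.99609991]
```

I'll take the nearer platform, at (0.520, -0.188), 0.553 m from the base; the other is at 0.656 m. Its disc radius (49.7 mm) and handle top (60 mm) match the description. I'll go there bowed slightly outward.

```bash
python3 -m creep '[[1,-34,-25,0,0],[1,-68,-50,0,0],[1,-102,-74,0,0],[1,-136,-98,0,0],[1,-170,-123,0,0],[1,-204,-148,0,0],[1,-238,-172,0,0],[1,-272,-197,0,0],[1,-306,-221,0,0],[1,-340,-246,0,0]]'
python3 -m creep '[[1,-21,-33,0,0],[1,-42,-66,0,0],[1,-63,-99,0,0],[1,-84,-132,0,0],[1,-105,-165,0,0],[1,-126,-198,0,0],[1,-147,-231,0,0],[1,-168,-264,0,0],[1,-189,-298,0,0],[1,-210,-331,0,-0.04]]'
python3 - <<'E'
from h import *
im,d,P=look("wrist"); np.save("w1.npy",P); cv2.imwrite("pics/w1.png",im)
T=pose();print(T); print(T[:3,:3].T@(np.r_[.5197,-.1873,.2]-T[:3,3])*1e3)
E
```

```text
t: 0.93
position: [0.4665, 0.2021, 0.2103]
orientation: [-0.0, 0.215, 0.977, -0.0]
wrist_force: [1.1, -1.0, 0.7]
grip_width: 0.0854
finger_force: 0.0
t: 1.77
position: [0.5176, -0.1863, 0.2103]
orientation: [-0.0, 0.195, 0.981, 0.0]
wrist_force: [1.1, -0.5, -0.2]
grip_width: 0.0854
finger_force: 0.0
[[-9.22513516e-01  3.85964781e-01  1.18574987e-05  5.16334966e-01]
 [ 3.85960323e-01  9.22503008e-01 -4.77808814e-03 -1.95587963e-01]
 [-1.85511232e-03 -4.40327437e-03 -9.99988585e-01  2.10435662e-01]
 [ 0.00000000e+00  0.00000000e+00  0.00000000e+00  1.00000000e+00]]
[ 0.11389471  8.99040604 10.39598244]
```

View pics/w1.png

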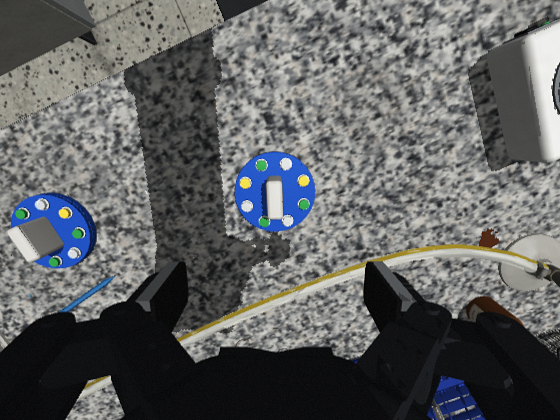

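The wrist view shows the chosen platform at (275,190), with its handle upright in the picture and so well aligned. The arm was still settling, so I'll measure it again.

```bash
cat > hm.py <<'E'
from h import *
im,d,P=look("wrist"); T=pose()
hsv=cv2.cvtColor(im,cv2.COLOR_BGR2HSV)
m=np.hypot(P[...,0]-.52,P[...,1]+.188)<.065
b=m&(hsv[...,0]>100)&(hsv[...,0]<130)&(hsv[...,1]>150)&(abs(P[...,2]-.016)<.012)
w=m&(hsv[...,1]<60)&(P[...,2]>.056)&(P[...,2]<.066)
c,r=cv2.minEnclosingCircle(P[b][:,:2].astype(np.float32)); x=P[w]
R2=cv2.minAreaRect(x[:,:2].astype(np.float32))
e,V=np.linalg.eigh(np.cov(x[:,:2].T)); a=T[:3,:3].T@np.r_[V[:,1],0]
print("disc",c,r,"handle",x.mean(0),R2,"tool angle",np.arctan2(a[1],a[0]))
print(T[:3,3],"shift to handle",T[:3,:3].T@(np.r_[R2[0],.023]-T[:3,3])*1e3)
E
python3 hm.py; python3 hm.py
```

```text
disc (0.5197629332542419, -0.18806156516075134) 0.04973893612623215 handle [ 0.51879017 -0.1877701   0.06023462] ((0.5192840695381165, -0.18799203634262085), (0.017382629215717316, 0.04337139427661896), 69.24437713623047) tool angle -0.04987795536752668
[ 0.51621717 -0.19256814  0.21025926] shift to handle [ -0.90532411   6.13535613 187.23759067]
disc (0.5196967720985413, -0.1881117820739746) 0.04977162554860115 handle [ 0.51853395 -0.1876229   0.06023784] ((0.5192917585372925, -0.18792633712291718), (0.0173905398696661, 0.042513035237789154), 69.730712890625) tool angle -0.04071573556244248
[ 0.51677763 -0.1887736   0.20999843] shift to handle [ -2.0708339    2.15220775 186.99339383]
```

```bash
python3 -m creep '[[1,0,0,15,-0.02],[1,0,0,35,-0.04],[1,0,0,55,-0.04],[1,0,0,75,-0.04],[1,0,0,90,-0.04],[1,0,0,100,-0.04],[1,0,0,100,-0.04],[1,0,0,100,-0.04],[1,0,0,100,-0.04],[1,0,0,100,-0.04]]'; python3 hm.py
```

```text
t: 2.75
position: [0.5187, -0.1845, 0.1116]
orientation: [0.001, 0.175, 0.985, 0.0]
wrist_force: [0.4, 1.0, -0.1]
grip_width: 0.085
finger_force: 0.0
disc (0.5197208523750305, -0.18831418454647064) 0.04995342716574669 handle [ 0.5184431  -0.1874627   0.06018143] ((0.5192874073982239, -0.18803967535495758), (0.01740161143243313, 0.043309230357408524), 70.0972671508789) tool angle 0.005183845623468457
[ 0.5186526  -0.18458717  0.11149901] shift to handle [-1.6299204  -3.0565441  88.50084218]
```

```bash
python3 -m creep '[[1,-1,-3,10,0],[1,-1,-3,25,0],[1,-1,-3,40,0],[1,-1,-3,55,0],[1,-1,-3,68,0],[1,-1,-3,78,0],[1,-1,-3,83,0],[1,-1,-3,84,0],[1,-1,-3,84,0],[-1,-1,-3,84,0]]'; python3 -m creep '[[-1,0,0,0,0],[-1,0,0,0,0],[-1,0,0,0,0],[-1,0,0,0,0],[-1,0,0,0,0],[-1,0,0,0,0],[-1,0,0,0,0],[-1,0,0,0,0],[-1,0,0,0,0],[-1,0,0,0,0]]'
```

```text
t: 3.63
position: [0.5183, -0.1879, 0.027]
orientation: [0.001, 0.176, 0.984, -0.0]
wrist_force: [0.2, 0.3, -0.2]
grip_width: 0.0756
finger_force: 0.0
t: 4.47
position: [0.5181, -0.1878, 0.0268]
orientation: [0.0, 0.176, 0.984, -0.0]
wrist_force: [-1.8, -0.6, 7.2]
grip_width: 0.0166
finger_force: 59.8
```

```bash
python3 -m creep '[[-1,0,0,-8,0],[-1,0,0,-20,0],[-1,0,0,-40,0],[-1,0,0,-60,0],[-1,0,0,-80,0],[-1,0,0,-100,0],[-1,0,0,-120,0],[-1,0,0,-135,0],[-1,0,0,-143,0],[-1,0,0,-145,0]]'; python3 - <<'E'
from h import *
P=np.load("top.npy"); im=cv2.imread("pics/top0.png")
hsv=cv2.cvtColor(im,cv2.COLOR_BGR2HSV).astype(int)
m=np.zeros((420,560),bool); m[198:216,222:240]=1
b=m&(hsv[...,1]>90)&(hsv[...,2]>80)
print(np.argwhere(b).mean(0),P[b])
c=manip.get_calibration("top");W=np.array(c["world_from_camera"])
def ray(u,v,z):
    r=W[:3,:3]@[(u-c["cx"])/c["fx"],(v-c["cy"])/c["fy"],1]; return W[:3,3]+r*(z-W[2,3])/r[2]
v,u=np.argwhere(b).mean(0); print("pin",ray(u,v,.086))
k=np.zeros((420,560),np.uint8);k[185:230,208:256]=1
d=(hsv[...,2]<70)&(k>0); 
n,l,s,ce=cv2.connectedComponentsWithStats(d.astype(np.uint8)); i=1+s[1:,4].argmax(); print("head",s[i],ray(*ce[i],.08))
T=pose();print(T[:3,3],T[:3,:3].T@(np.r_[.5285,.146,T[2,3]]-T[:3,3])*1e3, manip.get_state()["wrist_force"])
E
```

```text
t: 5.3
position: [0.5186, -0.188, 0.1734]
orientation: [0.001, 0.176, 0.984, 0.0]
wrist_force: [-0.3, 0.2, -3.7]
grip_width: 0.0162
finger_force: 59.0
[205.5 230.5] [[0.53254592 0.15476007 0.07904051]
 [0.53285475 0.15008784 0.08561725]
 [0.52838397 0.15696305 0.07535382]
 [0.52652425 0.14979336 0.09278662]
 [0.53004422 0.14875223 0.08353253]
 [0.5309739  0.14479569 0.08707042]
 [0.52379906 0.15359545 0.08207519]
 [0.52423824 0.14905094 0.0881441 ]
 [0.52584779 0.14586108 0.0883237 ]
 [0.52768554 0.14292541 0.08737134]
 [0.52210338 0.14849059 0.08266127]
 [0.52354126 0.14509211 0.08373003]]
pin [0.52710433 0.14886601 0.086     ]
head [221 196  22  22 352] [0.52633167 0.1456473  0.08      ]
[ 0.51855226 -0.18798213  0.17342873] [ 1.06097398e+02  3.16838037e+02 -1.32586398e-01] [-0.31662853  0.24047209 -3.65267298]
```

```bash
python3 -m creep '[[-1,4,12,0,0],[-1,11,35,0,0],[-1,21,63,0,0],[-1,31,93,0,0],[-1,41,123,0,0],[-1,50,150,0,0],[-1,58,175,0,0],[-1,64,192,0,0],[-1,67,200,0,0],[-1,67,200,0,0]]'; python3 -m creep '[[-1,0,0,0,0],[-1,0,0,0,0],[-1,0,0,0,0],[-1,0,0,0,0],[-1,0,0,0,0],[-1,0,0,0,0],[-1,0,0,0,0],[-1,0,0,0,0],[-1,0,0,0,0],[-1,0,0,0,0]]' ;python3 - <<'E'
from h import *
im,d,P=look("wrist"); T=pose(); cv2.imwrite("pics/w2.png",im); np.save("w2.npy",P); np.save("T2.npy",T)
hsv=cv2.cvtColor(im,cv2.COLOR_BGR2HSV).astype(int)
near=np.hypot(P[...,0]-.528,P[...,1]-.147)<.03
x=near&(P[...,2]>.0855)&(P[...,2]<.093)
print("pin top",x.sum(),np.median(P[x],0),P[x].min(0),P[x].max(0),np.argwhere(x).mean(0))
b=near&(hsv[...,1]>90)&(hsv[...,2]>80); print("brass",b.sum(),np.argwhere(b).mean(0))
hd=(np.hypot(P[...,0]-.528,P[...,1]-.147)<.05)&(abs(P[...,2]-.08)<.003); c=cv2.minEnclosingCircle(P[hd][:,:2].astype(np.float32)); print("head",c,np.median(P[hd][:,2]))
bl=(np.hypot(P[...,0]-T[0,3],P[...,1]-T[1,3])<.07)&(hsv[...,0]>100)&(hsv[...,0]<130)&(hsv[...,1]>150)&(P[...,2]>.1)
c=cv2.minEnclosingCircle(P[bl][:,:2].astype(np.float32)); print("disc",c,np.percentile(P[bl][:,2],[5,50,95]))
q=P[bl]; A=np.c_[q,np.ones(len(q))]; print("plane",np.linalg.lstsq(A[:,[0,1,3]],q[:,2],rcond=None)[0])
print(T[:3,3])
E
```

```text
t: 6.13
position: [0.5235, 0.0256, 0.1705]
orientation: [-0.001, 0.174, 0.985, -0.0]
wrist_force: [0.1, -0.1, -2.1]
grip_width: 0.0165
finger_force: 58.9
t: 6.97
position: [0.5241, 0.0233, 0.1714]
orientation: [-0.0, 0.175, 0.984, -0.0]
wrist_force: [0.4, 0.2, -2.4]
grip_width: 0.0163
finger_force: 58.9
pin top 121 [0.5270791  0.14649618 0.08848114] [0.5226197  0.14236565 0.08555627] [0.53214057 0.15157619 0.09033369] [167.30578512 415.48760331]
brass 117 [167.5042735  416.03418803]
head ((0.5276639461517334, 0.1469087302684784), 0.04031269624829292) 0.08072778634064465
disc ((0.5167779326438904, 0.024027366191148758), 0.05916339159011841) [0.16025435 0.16135944 0.1624763 ]
plane [-0.09284069  0.02724758  0.20907259]
[0.5240635  0.02325913 0.17136915]
```

View pics/w2.png

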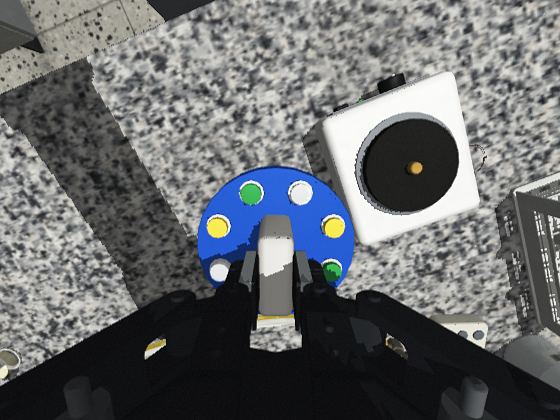

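The view shows the held disc, nearly level, around (276,235), and the mixer head with its pin at (415,167). I'll fit the held disc's centre and tilt more robustly.

```bash
python3 - <<'E'
from h import *
from scipy.optimize import least_squares
P=np.load("w2.npy"); T=np.load("T2.npy"); hsv=cv2.cvtColor(cv2.imread("pics/w2.png"),cv2.COLOR_BGR2HSV)
bl=(hsv[...,0]>100)&(hsv[...,0]<130)&(hsv[...,1]>150)&(abs(P[...,2]-.1614)<.006)
bl[300:]=0; bl[:,:190]=0; bl[:,365:]=0
q=P[bl]; f=least_squares(lambda a:a[0]*(q[:,0]-.52)+a[1]*(q[:,1]-.024)+a[2]-q[:,2],[0,0,.161],loss="soft_l1",f_scale=5e-4); print("tilt deg",np.degrees(f.x[:2]),f.x[2])
# outer rim: farthest points per direction, upper half
c0=np.array([.524,.0235]); v=q[:,:2]-c0; a=np.arctan2(v[:,1],v[:,0]); r=np.hypot(*v.T)
h=[]
for k in np.arange(-np.pi,np.pi,.08):
    s=(a>=k)&(a<k+.08)
    if s.sum()>20 and r[s].max()>.042 : h.append(q[s][r[s].argmax(),:2])
h=np.array(h); g=least_squares(lambda c:np.hypot(*(h-c).T)-.05,c0,loss="soft_l1",f_scale=1e-3); print("centre",g.x,len(h),np.abs(g.fun).mean(),"minus tcp",g.x-T[:2,3])
Tn=pose(); o=g.x-T[:2,3]
print("tool shift, centred:",Tn[:3,:3].T@np.r_[np.array([.5273,.1467])-o-Tn[:2,3],0]*1e3, Tn[:3,3])
E
```

```text
tilt deg [ 0.01348019 -0.06970682] 0.1613601284758597
centre [0.52634583 0.02290748] 56 0.000409410042842594 minus tcp [ 0.00228234 -0.00035165]
tool shift, centred: [ 4.18564036e+01  1.16505538e+02 -4.76517403e-03] [0.5240635  0.02325913 0.17136915]
```

```bash
python3 -m creep '[[-1,3,8,0,0],[-1,9,25,0,0],[-1,17,46,0,0],[-1,25,67,0,0],[-1,32,86,0,0],[-1,38,101,0,0],[-1,41,109,0,0],[-1,42,112,0,0],[-1,42,112,0,0],[-1,42,112,0,0]]'; python3 -m creep '[[-1,0,0,5,0],[-1,0,0,14,0],[-1,0,0,24,0],[-1,0,0,34,0],[-1,0,0,42,0],[-1,0,0,46,0],[-1,0,0,46,0],[-1,0,0,46,0],[-1,0,0,46,0],[-1,0,0,46,0]]'; python3 - <<'E'
from h import *
T=pose(); s=manip.get_state()
print(T[:3,3],s["wrist_force"],"remaining tool shift",T[:3,:3].T@np.r_[np.array([.5273,.1467])-[.0023,-.0004]-T[:2,3],0]*1e3)
E
```

```text
t: 7.85
position: [0.5235, 0.1418, 0.1714]
orientation: [0.0, 0.176, 0.984, -0.0]
wrist_force: [0.4, -1.0, -2.3]
grip_width: 0.0163
finger_force: 58.9
t: 8.68
position: [0.5238, 0.143, 0.126]
orientation: [0.0, 0.175, 0.984, 0.0]
wrist_force: [0.3, -1.1, -2.2]
grip_width: 0.0163
finger_force: 58.9
[0.52377205 0.14296034 0.12595336] [ 0.30457329 -1.08964286 -2.18757846] remaining tool shift [2.77881457e-01 4.30899535e+00 2.70413058e-03]
```

```bash
python3 -m creep '[[-1,0,-1,2,0],[-1,0,-1,4,0],[-1,0,-1,6,0],[-1,0,-1,7,0],[-1,0,-1,8,0],[-1,0,-1,8.5,0],[-1,0,-1,9,0],[-1,0,-1,9.5,0],[-1,0,-1,10,0],[-1,0,-1,10,0]]';  python3 -m creep '[[-1,0,0,0.1,0],[-1,0,0,0.2,0],[-1,0,0,0.3,0],[-1,0,0,0.4,0],[-1,0,0,0.5,0],[-1,0,0,0.6,0],[-1,0,0,0.8,0],[-1,0,0,1,0],[-1,0,0,1,0],[-1,0,0,1,0]]'
```

```text
t: 9.52
position: [0.523, 0.1419, 0.1153]
orientation: [-0.0, 0.175, 0.984, -0.0]
wrist_force: [0.3, -1.0, -2.5]
grip_width: 0.0161
finger_force: 58.9
t: 10.35
position: [0.5231, 0.1419, 0.1145]
orientation: [0.0, 0.175, 0.984, 0.0]
wrist_force: [-0.5, -0.3, 0.1]
grip_width: 0.0163
finger_force: 59.2
```

```bash
python3 -m creep '[[-1,0,0,0.2,0],[-1,0,0.3,0.2,0],[-1,0,0.7,0.2,0],[-1,0,1.1,0.2,0],[-1,0,1.5,0.2,0],[-1,0,1.9,0.2,0],[-1,0,2.3,0.2,0],[-1,0,2.6,0.2,0],[-1,0,2.8,0.2,0],[-1,0,3,0.2,0]]';  python3 -m creep '[[-1,0,0.3,0.1,0],[-1,0,0.6,0.2,0],[-1,0,0.9,0.3,0],[-1,0,1.2,0.4,0],[-1,0,1.5,0.4,0],[-1,0,1.8,0.4,0],[-1,0,2,0.4,0],[-1,0,2,0.4,0],[-1,0,2,0.4,0],[-1,0,2,0.4,0]]'; python3 -c "
from h import *
T=pose();print(T[:3,3],T[:3,:3].T@np.r_[np.array([.5273,.1467])-[.0023,-.0004]-T[:2,3],0]*1e3)"
```

```text
t: 11.18
position: [0.5241, 0.1447, 0.1142]
orientation: [0.0, 0.175, 0.984, -0.0]
wrist_force: [-0.3, -1.7, 0.0]
grip_width: 0.0162
finger_force: 59.3
t: 12.02
position: [0.5247, 0.1466, 0.1137]
orientation: [-0.0, 0.175, 0.984, -0.0]
wrist_force: [0.2, -0.2, -2.5]
grip_width: 0.0164
finger_force: 59.0
[0.52467868 0.14658567 0.11373718] [-1.23879029e-01  5.93665662e-01 -8.15698130e-05]
```

The force has dropped back to the carried weight, so the bore has found the pin. Now I'll lower it.

```bash
python3 -m creep '[[-1,0,0.3,0.3,0],[-1,0,0.5,0.6,0],[-1,0,0.5,1,0],[-1,0,0.5,1.4,0],[-1,0,0.5,1.8,0],[-1,0,0.5,2.2,0],[-1,0,0.5,2.6,0],[-1,0,0.5,3,0],[-1,0,0.5,3,0],[-1,0,0.5,3,0]]'
```

```text
t: 12.85
position: [0.5249, 0.147, 0.1107]
orientation: [-0.0, 0.175, 0.984, -0.0]
wrist_force: [0.2, 0.1, -2.6]
grip_width: 0.016
finger_force: 59.0
```

```bash
python3 -m creep '[[-1,0,0,0.5,0],[-1,0,0,1,0],[-1,0,0,1.5,0],[-1,0,0,2,0],[-1,0,0,2.5,0],[-1,0,0,3,0],[-1,0,0,3.5,0],[-1,0,0,4,0],[-1,0,0,4.4,0],[-1,0,0,4.6,0]]';python3 -m creep '[[-1,0,0,0.1,0],[-1,0,0,0.2,0],[-1,0,0,0.3,0],[-1,0,0,0.3,0],[-1,0,0,0.3,0],[-1,0,0,0.3,0],[-1,0,0,0.3,0],[-1,0,0,0.3,0],[-1,0,0,0.3,0],[-1,0,0,0.3,0]]'
```

```text
t: 13.68
position: [0.5249, 0.147, 0.1063]
orientation: [-0.0, 0.175, 0.984, 0.0]
wrist_force: [-1.7, -0.6, 0.6]
grip_width: 0.0164
finger_force: 59.3
t: 14.52
position: [0.5249, 0.147, 0.1059]
orientation: [-0.0, 0.175, 0.984, -0.0]
wrist_force: [-1.7, -0.7, 0.0]
grip_width: 0.0162
finger_force: 59.3
```

Seated at TCP height 0.106, 8 mm below the pin-top contact, as expected. Next I press.

```bash
python3 -m creep '[[-1,0,0,0.6,0],[-1,0,0,1.4,0],[-1,0,0,2.2,0],[-1,0,0,3,0],[-1,0,0,3.8,0],[-1,0,0,4.6,0],[-1,0,0,5.4,0],[-1,0,0,6,0],[-1,0,0,6.5,0],[-1,0,0,6.5,0]]';python3 -m creep '[[-1,0,0,0.2,0],[-1,0,0,0.4,0],[-1,0,0,0.6,0],[-1,0,0,0.8,0],[-1,0,0,1,0],[-1,0,0,1.2,0],[-1,0,0,1.4,0],[-1,0,0,1.5,0],[-1,0,0,1.5,0],[-1,0,0,1.5,0]]'
```

```text
t: 15.35
position: [0.525, 0.1471, 0.0997]
orientation: [0.0, 0.175, 0.984, 0.0]
wrist_force: [-4.2, -1.9, 6.9]
grip_width: 0.0166
finger_force: 60.1
t: 16.18
position: [0.525, 0.1471, 0.0988]
orientation: [0.0, 0.176, 0.984, 0.0]
wrist_force: [-6.0, -1.8, 11.4]
grip_width: 0.0161
finger_force: 60.7
```

```bash
python3 -m creep '[[-1,0,0,0.1,0],[-1,0,0,0.2,0],[-1,0,0,0.3,0],[-1,0,0,0.4,0],[-1,0,0,0.5,0],[-1,0,0,0.5,0],[-1,0,0,0.5,0],[-1,0,0,0.5,0],[-1,0,0,0.5,0],[-1,0,0,0.5,0]]'; python3 - <<'E'
from h import *
im,d,P=look("wrist"); cv2.imwrite("pics/w3.png",im); T=pose()
hsv=cv2.cvtColor(im,cv2.COLOR_BGR2HSV)
bl=(hsv[...,0]>100)&(hsv[...,0]<130)&(hsv[...,1]>150)&(abs(P[...,2]-.089)<.008); bl[300:]=0
q=P[bl]; print(T[:3,3],np.median(q[:,2]),np.linalg.lstsq(np.c_[q[:,:2]-T[:2,3],np.ones(len(q))],q[:,2],rcond=None)[0])
E
```

```text
t: 17.02
position: [0.5251, 0.1471, 0.0987]
orientation: [0.0, 0.176, 0.984, 0.0]
wrist_force: [-7.9, -2.7, 15.6]
grip_width: 0.0163
finger_force: 61.2
[0.52510188 0.14711215 0.0987346 ] 0.08880454316109714 [ 0.00076005 -0.0018644   0.08881144]
```

View pics/w3.png

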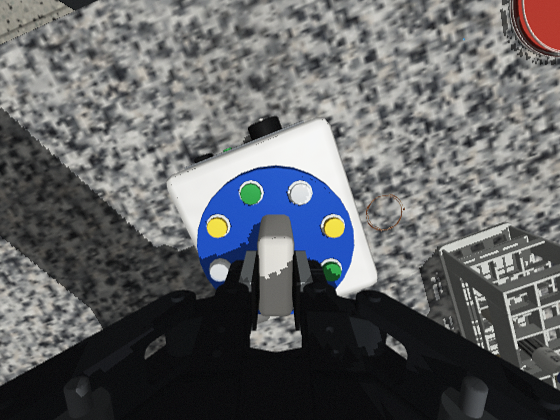

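The picture shows the platform flat on the mixer, with its disc centred near (276,240). The disc top at 0.0888 m puts the head fully down. The force is 15.6 N and rising steeply for almost no travel, so it is on the hard stop.

```bash
python3 -c "
from cell import manip
print(manip.close_job())"
```

```text
the job is handed in; nothing more can be done
None
```

I handed the job in at about 17 s: the platform rested on the pin off centre, slid sideways until it dropped flat on the head, and is now held pressed to the stop with the wrist force reading about 16 N.

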